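Set the pull-out portion dial of a pellet dispenser

TASK

Set the dispenser with the yellow lid to the green portion: pull its dial straight out until it unlocks, turn it clockwise to the green dot, then push it fully home into the catch there. The catches are worn and can sit up to 15 degrees to either side of their dots, so if the dial will not go in, feel for the catch on both sides of the dot. Leave the dial of the blue-lidded dispenser as it is, and the cups and everything else on the table where they are.

Things in the scene. Friction and masses are not known exactly. Their poses are not given: they have to be found in the camera images.
- dial_grip (a point): Middle of the grip bar of the yellow-lidded dispenser's dial, on the dial's axis; moves and turns with it. Grey bar 68 mm long, 20 thick, standing 36 mm up from a black disc 90 mm across. This point is 24 mm above the disc, 12 below the bar's top. z: straight out of the face (pull that way), 28 degrees from vertical; x: along the bar to the pointer mark; y: across its thickness
- face (a point): Centre of the sloped white front face (160 mm up-slope, 170 wide) of the yellow-lidded dispenser, under the dial. Fixed. Dispenser: 170 wide, 223 high, yellow lid on the hopper. z: out of the face, 28 degrees from vertical, on the robot's side; x: up the slope. The dial's disc is 3 to 15 mm off the face when home, the bar's top 51 mm. The hopper rises from 70 mm up-slope
- dial_pull (a joint): How far the yellow-lidded dispenser's dial is pulled out, m: 0 fully home, 0.016 fully out (stop). Stays where it is left; about 4 N sliding friction. Below 0.010 a hidden tooth sits in a catch and stops the dial from turning out of that catch. At 0.012 or more it turns freely. Between catches it cannot be pushed in past about 0.008 to 0.010
- dial (a joint): Angle of that dial, rad, growing clockwise as seen facing it; 0: pointer up the slope at the black dot (shut), 1.2: orange dot, 2.2: green dot (dots 15 mm wide, 62 mm from the axis). Friction 0.06 N m, stays as left; stops at -0.85 and 2.75. Starts in the shut catch, which has 0.5 rad of play each way; the others admit the dial within about 0.06 rad of their middles, which lie up to 0.26 rad off their dots
- dial_b_pull (a joint): How far the blue-lidded dispenser's dial is pulled out, m; leave it at 0
- dial_b_tip (a point): White pointer mark on the disc's edge, 39 mm from the axis, of the blue-lidded dispenser's dial: the same dispenser but for its blue lid. Leave it as it is
- cup_a: White plastic cup, 56 mm across, 45 high, on the steel tray in front of the yellow-lidded dispenser, under its spout; origin at the centre of its underside. Leave it
- cup_b: The same cup at the blue-lidded dispenser. Leave it
- jar_green: Green glass jar, 68 mm across, 110 high; origin at the centre of its underside. Leave it
- jar_amber: Amber glass jar, 68 mm across, 110 high; origin at the centre of its underside. Leave it
- tin: Orange-banded tin, 72 mm across, 100 high; origin at the centre of its underside. Leave it
- jug: Clear measuring jug with a handle, 100 mm across, 120 high; origin at the centre of its underside. Leave it
- marker: White and red marker pen, 140 mm long, lying on the notebook; origin near its middle. Leave it
- scissors: Scissors with blue handles, 200 mm long, lying flat; origin near the pivot. Leave them

How it is judged:
By the outcome, as a careful person would: the job done as asked, in the order asked, and still so for the second after the job is handed in, with the robot touching nothing.
It also fails if it takes over 58 s, if anything falls off the work surface, if the arm or the gripper's body presses on something with over 40 N, if the wrist force passes 120 N, or if a joint passes its speed limit or range.

ROBOT

A 6-joint arm with a two-finger parallel gripper is mounted at the origin on the work surface. World frame = base frame: x ahead of the robot, y to its left, z up, the work surface at z = 0. Lengths are in m, angles in rad, forces in N, time in s.
With the tool pointing down it reaches from about 0.375 to 0.9 m from the base axis. Payload 3.1 kg.
Tool frame: the origin (TCP) lies midway between the tips of the shut fingers; the grasp point (between the pads) lies 19 mm behind it; x points along the fingers, y is the direction in which the jaws open and shut, and the axes are right-handed (so a half turn about x gives the same grasp; the last joint's range is limited). The gripper opens to 87 mm and grips with 3 to 60 N. Pads are 19 mm wide; open, the fingers measure 117 mm over their backs; the gripper's body (75 mm by 190 mm) begins 51 mm behind the grasp point.
Start: joints at [0.965, 0.527, 1.433, -0, 1.181, -0.178], TCP at [0.259, 0.569, 0.223] pointing down, gripper open.
Joint ranges: [-3.08, 3.08], [-0.75, 2.2], [0.22, 2.44], [-1.43, 4.57], [0, 2.65], [-2.85, 2.85]. Speed limits (rad/s): [2.79, 2.79, 3.14, 3.14, 3.14, 3.14].

INTERFACE

Orientations are given as a unit quaternion [x, y, z, w].
In Python, from rig import get_obs, imaging, robot gives the robot as it stands.
- The arm moves only by the shell command python3 -m inch 'ROWS' [FORCE]. ROWS is JSON, a list of rows, each a list of 3 entries, a list of its own where there are three numbers: the finger opening in mm, from 0 to 87, then the shift along the tool's x, y, z in mm, then the turn, a rotation vector about the tool's x, y, z in degrees. In form: [[grip, [dx, dy, dz], [wx, wy, wz]], ...]. A call has 1 to 12 rows; each row shifts and turns the pose as measured when the row begins, along the tool's axes as they then stand; what a row does not reach is not made up. A row lasts 1/8 s, in which the tool goes at most 62.5 mm and 10.7 degrees, less where a joint would pass 70% of its speed; a pose out of reach is approached as far as the arm can. A call with a gripper value outside its range is refused whole. The fingers move at their own pace and stop on an object; FORCE is the grip in N (left out, the last holds). Time passes only in rows, so rows that do not move let the fingers close. It gives the time, the measured TCP pose, the force and the opening at its end, in the units of the state.
- get_obs(): the state, without advancing time (a new reading comes with each control period).
- imaging.camera(name): name is "side" or "top" or "wrist"; returns the picture (384x512x3 uint8, red, green, blue); there is no depth.
- imaging.camera_params(name): a dict with "camera_matrix" (3x3 intrinsics, pixels), "xyz" and "rotation" of the camera in the world. Camera axes: x right, y down, z forward; pixel columns grow to the right and rows downward; lengths in m; the calibration is good to about 2 mm. A picture is of the moment at which its call begins: read the wrist's pose just before it. camera_params takes no time and is no camera call; for the wrist camera it gives the pose at the moment of the call.
- robot.hand_in(): hands the job in, once; it reports no verdict.
Trained networks look in the newest picture that a camera, given by its name, has taken for a name from the list of things; names that differ only in an ending like _2 or _b are one class to them, and where a whole thing is asked for, a point or a joint stands for the part that bears it (a point fixed in the world has none). Each returns a list of dicts, best first, with "confidence" (0 to 1); they miss things now and then, are a little off and sometimes report something else, mostly with a low value. They report only what shows in the picture. A call takes as long as a camera call.
- imaging.cut_out(camera, target): "pixels" (384x512 bool, what is visible of it) and "box" ([centre column, centre row, width, height] in pixels, round what is visible of it).
- imaging.tip_of(camera, target): "pixel" ([column, row] in pixels: a listed point, or the origin of a listed thing).
The state is a dict: "time": time; "q": joint angles; "joint_velocities": joint speeds; "joint_torque": joint torques, N m; "position": TCP position; "tool_rot": TCP orientation; "ft_force": force on the tool from outside, world axes, zero at the start; "moment": the same for the moment, N m; "grip_width": finger opening in m.
Only numpy, scipy, OpenCV 4.12 (cv2) and the standard library are available. Lean on these libraries where they do the work, as an engineer would, in place of code of your own. Each camera call takes 0.05 s, during which the arm holds its last target. There are 200 camera calls.

## Working session

There is one attempt and no reset: what is moved stays moved. The work goes in short steps, Python scripts to look and compute and a shell command to move; the robot and the scene stay as the last step left them, time stands still between calls to the robot, and variables do not carry over. Pictures are saved under pics/ and viewed, about 8 in all and at most 12, crops included, and the job is handed in when it is done.

```bash
ls; mkdir -p pics
python3 - <<'E'
from rig import get_obs, imaging, robot
import cv2,numpy as np
o=get_obs();print(o)
ims=[]
for c in("side","top"):
    im=imaging.camera(c);ims.append(im);p=imaging.camera_params(c);print(c,p)
    for n in("dial_grip","dial_b_tip","face"):
        try:print(n,[(np.round(d["pixel"],1),round(d["confidence"],2)) for d in imaging.tip_of(c,n)])
        except Exception as e:print(n,e)
cv2.imwrite("pics/a.png",np.vstack(ims)[:,:,::-1]) if 0 else [cv2.imwrite(f"pics/a{i}.png",cv2.resize(m[:,:,::-1],(800,600))) for i,m in enumerate(ims)]
E
```

```text
pics
{'time': 0.0, 'q': array([ 9.64499017e-01,  5.28406227e-01,  1.43387333e+00,  3.25580922e-06,
        1.18139845e+00, -1.78471448e-01]), 'joint_velocities': array([-0.00074935, -0.00066541, -0.00120306,  0.00105675,  0.00057902,
       -0.00045353]), 'joint_torque': array([-7.15113638e-04, -4.40036166e+01, -1.76595122e+01,  6.33720355e-02,
        5.82079869e-02, -1.52403941e-04]), 'position': array([0.25885047, 0.56809149, 0.22161767]), 'tool_rot': array([ 0.14942785,  0.69127267, -0.15078954,  0.69070684]), 'ft_force': array([ 0.54629304, -0.25738461, -0.60893235]), 'moment': array([ 0.00672171, -0.00889039,  0.03218759]), 'grip_width': 0.08701491169964935}
side {'camera_matrix': array([[481.75920477,   0.        , 254.0638127 ],
       [  0.        , 481.75920477, 193.59474553],
       [  0.        ,   0.        ,   1.        ]]), 'xyz': array([ 0.46418292, -1.20820691,  0.79677045]), 'rotation': array([ 0.86234844, -0.01591982,  0.02157488, -0.50560484])}
dial_grip [(array([290.8, 147.9]), 0.7)]
dial_b_tip [(array([304.6, 226.3]), 0.84)]
face [(array([292.6, 153.9]), 0.58)]
top {'camera_matrix': array([[388.19459501,   0.        , 262.19266745],
       [  0.        , 388.19459501, 187.18039752],
       [  0.        ,   0.        ,   1.        ]]), 'xyz': array([ 0.47320483, -0.01122628,  1.28572474]), 'rotation': array([-0.69704488,  0.71650722, -0.01880781,  0.01980179])}
dial_grip [(array([173. , 144.4]), 0.88), (array([114.8, 214.8]), 0.33)]
dial_b_tip [(array([335.5, 144.8]), 0.94)]
face [(array([176.7, 140.3]), 0.91), (array([388.5, 163.7]), 0.65)]
```

View pics/a0.png

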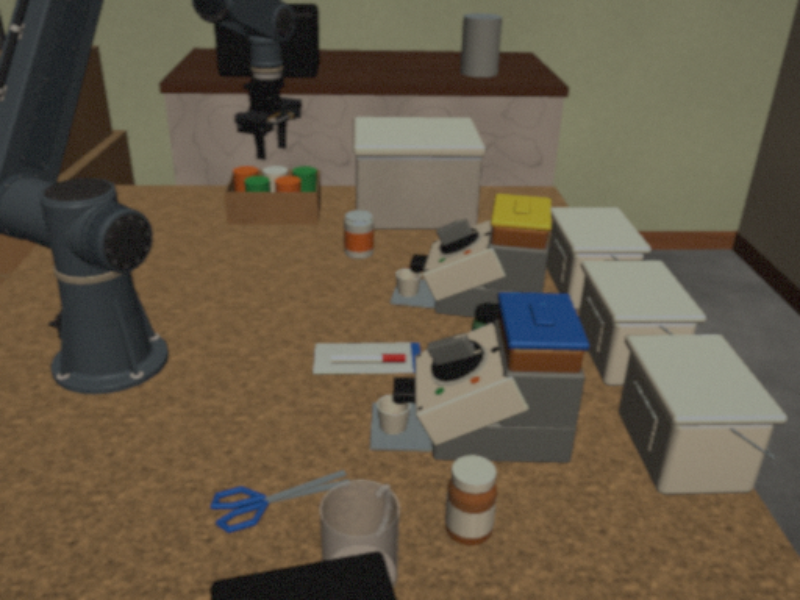

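View pics/a1.png

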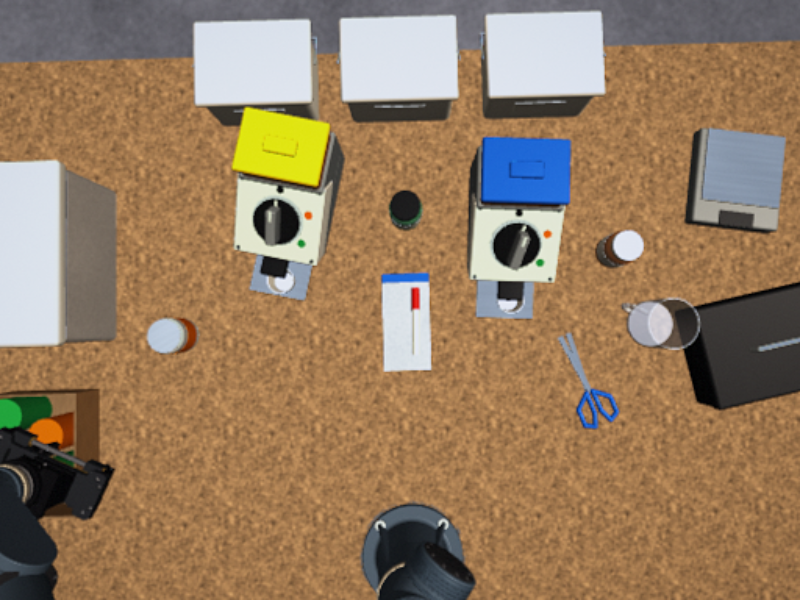

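The pictures show the yellow dispenser at left in the top view. There the dial is at about (276,221), the black dot at (280,189), orange at (308,215) and green at (301,243) on the 800-wide scale. In the side view it is at about (460,240). Next I fit the face pose from the dots.

```bash
cat > h.py <<'E'
from rig import get_obs, imaging, robot
import cv2,numpy as np
from scipy.spatial.transform import Rotation as R
from scipy.optimize import least_squares
def proj(p,P):
    r=R.from_quat(p["rotation"]).as_matrix();c=(np.atleast_2d(P)-p["xyz"])@r
    return (c/c[:,2:])[:,:2]@np.diag(np.diag(p["camera_matrix"])[:2])+p["camera_matrix"][:2,2]
def frame(yaw):  # face axes, columns x(up slope) y z(out)
    t=np.radians(28);h=np.array([np.cos(yaw),np.sin(yaw),0])
    z=-np.sin(t)*h+np.array([0,0,np.cos(t)]);x=np.cos(t)*h+np.array([0,0,np.sin(t)])
    return np.c_[x,np.cross(z,x),z]
def dot(a):return .062*np.array([np.cos(a),-np.sin(a),0])
def blob(im,kind,guess,r):
    hsv=cv2.cvtColor(im,cv2.COLOR_RGB2HSV)
    lo,hi={"o":((5,140,120),(18,255,255)),"g":((45,100,50),(85,255,255)),"k":((0,0,0),(180,255,70))}[kind]
    m=cv2.inRange(hsv,lo,hi);n,l,s,c=cv2.connectedComponentsWithStats(m)
    ok=[(s[i,4],c[i]) for i in range(1,n) if np.hypot(*(c[i]-guess))<r and s[i,4]>3]
    return ok
E
python3 - <<'E'
from h import *
t=imaging.camera("top");s=imaging.camera("side")
pt,ps=[imaging.camera_params(c) for c in("top","side")]
g={}
for k,v in {"k":(179,121),"o":(197,137.5),"g":(192.5,155.5)}.items():print("top",k,b:=blob(t,k,v,5)); g["t"+k]=b[0][1] if b else np.array(v)
for k,v in {"o":(300,161),"g":(281,167)}.items():print("side",k,b:=blob(s,k,v,6)); g["s"+k]=b[0][1] if b else None
A={"k":0,"o":1.2,"g":2.2}
def f(v):
    F=frame(v[3]);e=[]
    for k,o in g.items():
        if o is None: continue
        e.append(proj(pt if k[0]=="t" else ps,v[:3]+F@dot(A[k[1]]))[0]-o)
    e.append(proj(ps,v[:3]+F[:,2]*.039)[0]*.3-np.array([290.8,147.9])*.3)
    return np.ravel(e)
r=least_squares(f,[.75,.28,.12,-.15]);print(r.x,np.round(r.fun,1))
np.save("fit.npy",r.x)
v=r.x;F=frame(v[3]);print(F, v[:3]+F[:,2]*.039, proj(pt,v[:3]+F[:,2]*.039),proj(ps,v[:3]+F[:,2]*.039))
# pointer direction: crop
x,y=176,141
cv2.imwrite("pics/b.png",np.hstack([cv2.resize(t[100:180,136:216,::-1],(400,400),interpolation=3),cv2.resize(s[110:210,245:345,::-1],(400,400),interpolation=3)]))
E
```

```text
top k [(np.int32(14), array([178.78571429, 120.35714286]))]
top o [(np.int32(16), array([196.75  , 137.4375]))]
top g [(np.int32(13), array([192.38461538, 155.38461538]))]
side o []
side g []
[ 0.68521715  0.24241636  0.12201488 -0.23093603] [ 0.2  0.4 -0.  -0.1 -0.2 -0.4 -0.3 -0.2]
[[ 0.85950761  0.2288888  -0.4570083 ]
 [-0.20209682  0.97345258  0.10745678]
 [ 0.46947156  0.          0.88294759]] [0.66739383 0.24660717 0.15644983] [[173.31297075 144.51552141]] [[289.71317396 147.37902023]]
```

View pics/b.png

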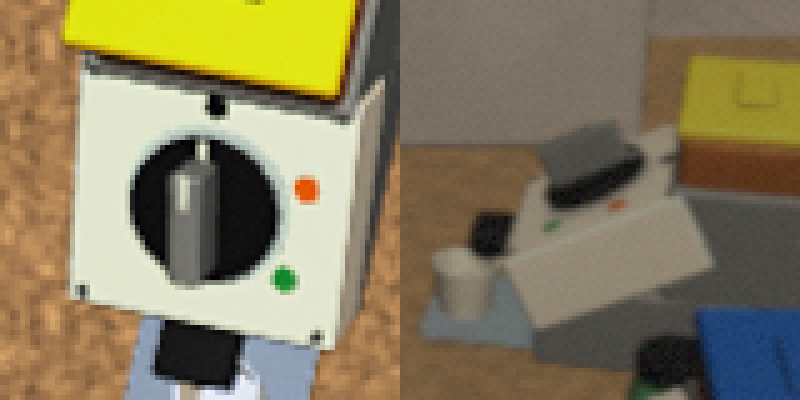

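```bash
cat >> h.py <<'E'
v=np.load("fit.npy");F=frame(v[3]);pt=imaging.camera_params("top")
def tool_target(a,out,flip,depth=.019):
    """tool pose gripping the bar at angle a, TCP `out` above face"""
    b=F@np.array([np.cos(a),-np.sin(a),0]);x=-F[:,2]
    z=b*flip;y=np.cross(z,x)
    return v[:3]+F[:,2]*out, R.from_matrix(np.c_[x,y,z])
def delta(pos,rot,o=None):
    o=o or get_obs();r=R.from_quat(o["tool_rot"])
    return r.inv().apply(pos-o["position"])*1000,(r.inv()*rot).as_rotvec(degrees=True)
E
python3 - <<'E'
from h import *
# pointer angle from the mark in top view
m=np.array([176.4,130.0])
s=least_squares(lambda p:proj(pt,v[:3]+F@np.array([p[1]*np.cos(p[0]),-p[1]*np.sin(p[0]),.015]))[0]-m,[0,.039]);print(s.x)
np.set_printoptions(precision=1,suppress=True)
o=get_obs();print(R.from_quat(o["tool_rot"]).as_matrix())
for fl in(1,-1):
    for a in (s.x[0],):
        p,r=tool_target(a,.15,fl);d=delta(p,r);print(fl,p*1000,d,"world",(p-o["position"])*1000)
E
```

```text
[-0.03364045  0.03750514]
[[-0.   0.4  0.9]
 [-0.   0.9 -0.4]
 [-1.  -0.   0. ]]
1 [616.7 258.5 254.5] (array([ -31.9, -133.9,  453.9]), array([-12.9, -28. ,   2.3])) world [ 357.4 -310.1   31.9]
-1 [616.7 258.5 254.5] (array([ -31.9, -133.9,  453.9]), array([162.2,   3.3,  40.6])) world [ 357.4 -310.1   31.9]
```

```bash
python3 -m inch '[[87,[-25,-45,0],[0,0,0]],[87,[-25,-45,0],[0,0,0]],[87,[-20,-44,10],[0,0,0]],[87,[0,0,50],[0,0,0]],[87,[0,0,50],[0,0,0]],[87,[0,0,50],[0,0,0]],[87,[0,0,50],[0,0,0]],[87,[0,0,50],[0,0,0]],[87,[0,0,50],[-3,-7,0.5]],[87,[0,0,40],[-3,-7,0.5]],[87,[0,0,20],[-3,-7,0.5]],[87,[0,0,0],[-3,-7,0.5]]]'
python3 - <<'E'
from h import *
np.set_printoptions(precision=1,suppress=True)
p,r=tool_target(-.03,.15,1);print(delta(p,r),get_obs()["q"])
E
```

```text
time: 2.0
position: [0.5538, 0.2893, 0.3076]
tool_rot: [0.048, 0.504, -0.095, 0.857]
ft_force: [0.7, -0.3, -0.3]
grip_width: 0.0871
(array([ 79.7, -16.1,  33.2]), array([-0.5,  1.2,  0.2])) [ 0.5  0.3  1.6 -0.4  0.8 -0.7]
```

```bash
python3 -m inch '[[87,[10,-8,16],[-0.5,1.2,0.2]],[87,[40,-8,16],[0,0,0]],[87,[30,0,2],[0,0,0]],[87,[0,0,0],[0,0,0]]]'
python3 - <<'E'
from h import *
np.set_printoptions(precision=2,suppress=True)
p,r=tool_target(-.03,.15,1);print(delta(p,r),get_obs()["q"])
pw=imaging.camera_params("wrist");w=imaging.camera("wrist")
print(pw)
for k,a in dict(k=0,o=1.2,g=2.2).items():
    q=proj(pw,v[:3]+F@dot(a))[0];print(k,q,blob(w,k,q,25))
print("face",proj(pw,v[:3]),"grip",proj(pw,v[:3]+F[:,2]*.039),"tip",proj(pw,v[:3]+F@[.039,.001,.015]))
print([(d["pixel"],d["confidence"]) for d in imaging.tip_of("wrist","dial_grip")])
print([(d["pixel"],d["confidence"]) for d in imaging.tip_of("wrist","dial_b_tip")])
cv2.imwrite("pics/c.png",cv2.resize(w[:,:,::-1],(800,600)))
E
```

```text
time: 2.5
position: [0.6149, 0.2589, 0.252]
tool_rot: [0.045, 0.514, -0.089, 0.852]
ft_force: [-1.0, -0.4, -0.5]
grip_width: 0.0871
(array([-1.31, -0.05,  2.7 ]), array([ 0.25, -0.07, -0.06])) [ 0.35  0.44  1.61 -0.4   0.71 -0.77]
{'camera_matrix': array([[278.  ,   0.  , 256.21],
       [  0.  , 278.  , 193.77],
       [  0.  ,   0.  ,   1.  ]]), 'xyz': array([0.48, 0.29, 0.36]), 'rotation': array([0.72, 0.59, 0.23, 0.29])}
k [252.72 234.67] [(np.int32(83), array([252.42, 240.23]))]
o [204.68 202.17] [(np.int32(123), array([202.81, 205.73]))]
g [210.7  152.18] [(np.int32(145), array([208.59, 154.42]))]
face [[254.38 185.28]] grip [[254.2  194.55]] tip [[254.08 221.58]]
[([252.3, 197.1], 0.63)]
[]
```

View pics/c.png

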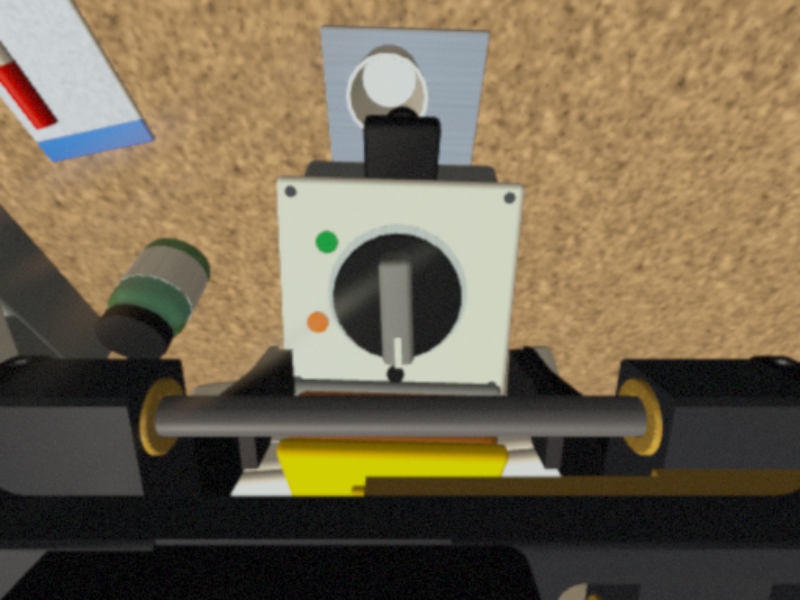

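The wrist view shows the dial bar centred between the jaws, at about (396,312) of 800. The pointer is at (397,350), the black dot at (395,375), green at (326,241) and orange at (317,322). I'll refit using the wrist dots as well.

```bash
python3 - <<'E'
from h import *
np.set_printoptions(precision=4,suppress=True)
pw=imaging.camera_params("wrist");ps=imaging.camera_params("side")
W={0:(252.42,240.23),1.2:(202.81,205.73),2.2:(208.59,154.42)}
T={0:(178.79,120.36),1.2:(196.75,137.44),2.2:(192.38,155.38)}
def f(u,ww,wt,ws):
    Fu=frame(u[3]);e=[]
    for a in W:
        P=u[:3]+Fu@dot(a);e+=[ww*(proj(pw,P)[0]-W[a]),wt*(proj(pt,P)[0]-T[a])*3]
    e.append(ws*(proj(ps,u[:3]+Fu[:,2]*.039)[0]-[290.8,147.9]))
    return np.ravel(e)
for w in((1,0,0),(1,0,.3),(1,1,1),(1,.5,.5)):
    r=least_squares(f,v,args=w);print(w,r.x,(r.fun**2).sum())
np.save("fit_old.npy",v);np.save("fit.npy",least_squares(f,v,args=(1,.7,.5)).x)
E
python3 - <<'E'
from h import *
np.set_printoptions(precision=2,suppress=True)
print(v);p,r=tool_target(-.03,.021,1);print(delta(p,r))
E
```

```text
(1, 0, 0) [ 0.6804  0.2456  0.1379 -0.2347] 0.5361114999862446
(1, 0, 0.3) [ 0.6821  0.2449  0.1361 -0.2339] 3.240280745738815
(1, 1, 1) [ 0.6845  0.2418  0.1312 -0.2311] 33.8423962483621
(1, 0.5, 0.5) [ 0.6847  0.2428  0.1325 -0.2318] 14.747524355951969
[ 0.68  0.24  0.13 -0.23]
(array([121.17,  -2.35,   4.93]), array([ 0.3 ,  0.2 , -0.26]))
```

```bash
python3 -m inch '[[50,[0,-1,2],[0,0,0]],[50,[0,-1,3],[0.3,0.2,-0.3]],[50,[30,0,0],[0,0,0]],[50,[25,0,0],[0,0,0]],[50,[15,0,0],[0,0,0]],[50,[10,0,0],[0,0,0]],[50,[0,0,0],[0,0,0]]]' 20
python3 - <<'E'
from h import *
np.set_printoptions(precision=2,suppress=True)
p,r=tool_target(-.03,.021,1);print(delta(p,r))
pw=imaging.camera_params("wrist");w=imaging.camera("wrist")
for k,a in dict(k=0,o=1.2,g=2.2).items():
    q=proj(pw,v[:3]+F@dot(a))[0];print(k,q,blob(w,k,q,25))
cv2.imwrite("pics/d.png",cv2.resize(w[:,:,::-1],(800,600)))
E
```

```text
time: 3.52
position: [0.6589, 0.2516, 0.1933]
tool_rot: [0.048, 0.509, -0.089, 0.855]
ft_force: [0.9, -0.5, 0.2]
grip_width: 0.0503
(array([45.49, -3.31, -5.38]), array([-0.04,  0.58, -0.33]))
k [248.53 262.67] []
o [184.15 221.44] [(np.int32(214), array([183.75, 218.71]))]
g [190.34 155.15] [(np.int32(265), array([189.51, 151.53]))]
```

View pics/d.png

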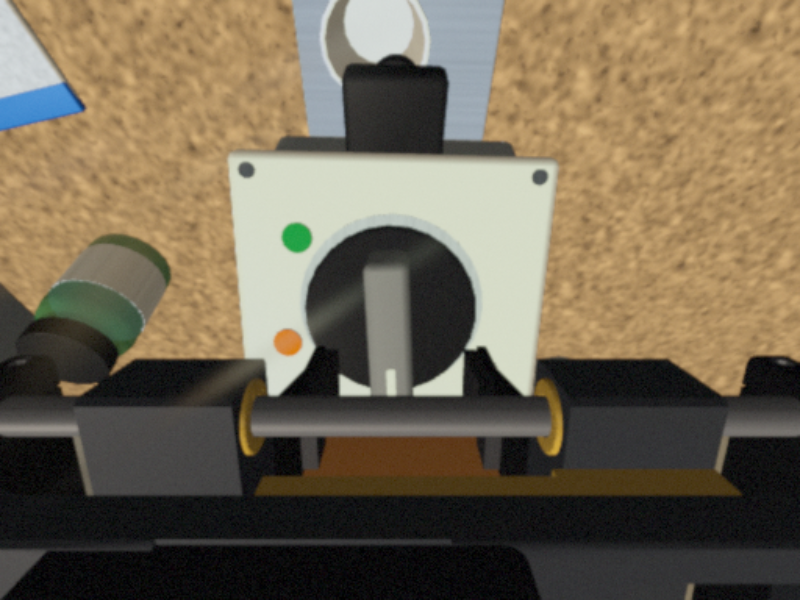

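The wrist view shows the jaws straddling symmetrically about column 400 and the bar at 389. That means the tool has to shift about -3 to -4 mm in y, which agrees with the fit.

```bash
python3 -m inch '[[50,[0,-3.5,-5],[0,0.5,-0.3]],[50,[15,0,0],[0,0,0]],[50,[10,0,0],[0,0,0]],[50,[0,0,0],[0,0,0]]]' 20
python3 - <<'E'
from h import *
np.set_printoptions(precision=2,suppress=True)
p,r=tool_target(-.03,.021,1);print(delta(p,r))
E
python3 -m inch '[[50,[5,0,0],[0,0,0]],[50,[5,0,0],[0,0,0]]]'
```

```text
time: 4.08
position: [0.666, 0.2467, 0.1695]
tool_rot: [0.047, 0.511, -0.091, 0.853]
ft_force: [0.5, 0.7, -0.0]
grip_width: 0.0499
(array([20.76, -0.04, -0.8 ]), array([-0.05,  0.2 , -0.1 ]))
time: 4.32
position: [0.6711, 0.2457, 0.1604]
tool_rot: [0.047, 0.511, -0.091, 0.853]
ft_force: [-1.0, -0.2, 0.4]
grip_width: 0.0501
```

```bash
for i in 1 2; do python3 -m inch '[[50,[4,0,0],[0,0,0]]]' | grep -E "posi|force";done;  for i in 1 2 3; do python3 -m inch '[[50,[3,0,0],[0,0,0]]]' | grep -E "posi|force";done
```

```text
position: [0.6731, 0.2453, 0.1566]
ft_force: [0.4, 0.5, -0.2]
position: [0.6751, 0.2448, 0.1528]
ft_force: [1.0, 0.5, -0.4]
position: [0.6766, 0.2445, 0.15]
ft_force: [0.2, -0.5, 1.0]
position: [0.6781, 0.2441, 0.1472]
ft_force: [-0.6, -0.6, 0.7]
position: [0.6793, 0.2439, 0.145]
ft_force: [-13.8, 1.6, 18.8]
```

Disc contact came at the depth the fit predicted. I'll back off 4 mm and grip.

```bash
python3 -m inch '[[50,[-4.5,0,0],[0,0,0]],[14,[0,0,0],[0,0,0]],[14,[0,0,0],[0,0,0]],[14,[0,0,0],[0,0,0]],[14,[0,0,0],[0,0,0]],[14,[0,0,0],[0,0,0]]]' 35
python3 - <<'E'
from h import *
np.set_printoptions(precision=2,suppress=True)
p,r=tool_target(-.03,.021,1);print(delta(p,r)); print(get_obs()["moment"],v)
E
```

```text
time: 5.7
position: [0.6768, 0.2422, 0.1492]
tool_rot: [0.046, 0.512, -0.092, 0.853]
ft_force: [-1.0, 1.7, 0.1]
grip_width: 0.0197
(array([-2.58,  1.91, -1.3 ]), array([0.03, 0.18, 0.13]))
[0.5  0.36 0.21] [ 0.68  0.24  0.13 -0.23]
```

```bash
python3 -m inch '[[14,[-4,0,0],[0,0,0]],[14,[-4,0,0],[0,0,0]],[14,[-3,0,0],[0,0,0]],[14,[-3,0,0],[0,0,0]],[14,[0,0,0],[0,0,0]]]' 40
cat > st.py <<'E'
from h import *
np.set_printoptions(precision=2,suppress=True)
o=get_obs();p0=np.array([.6768,.2422,.1492])
r=R.from_quat(o["tool_rot"]);M=r.as_matrix();z=M[:,2]@F
print("t",o["time"],"face-frame offset mm",(o["position"]-p0)@F*1e3,"angle",np.arctan2(-z[1],z[0]),"axis tilt deg",M[:,0]@F*57.3,"f",o["ft_force"]@F,"m",o["moment"]@F,"w",o["grip_width"]*1e3,"q6",o["q"][5])
p,_=tool_target(0,.0,1); print("to p0 axis, tool frame:",r.inv().apply(F@((p0-o["position"])@F*[1,1,0]))*1e3)
E
python3 st.py
```

```text
time: 6.32
position: [0.6708, 0.2437, 0.1607]
tool_rot: [0.046, 0.512, -0.092, 0.853]
ft_force: [2.3, -1.0, -1.3]
grip_width: 0.0197
t 6.325 face-frame offset mm [-0.09  0.04 13.06] angle -0.030818345397200412 axis tilt deg [  0.17  -0.11 -57.3 ] f [ 1.61 -0.48 -2.32] m [-0.07  0.18  0.06] w 19.661991039116597 q6 -0.7193082191745973
to p0 axis, tool frame: [ 0.   -0.04  0.09]
```

```bash
python3 -m inch '[[14,[-1.5,0,0],[0,0,0]],[14,[0,0,0],[5,0,0]],[14,[0,0,0],[10,0,0]],[14,[0,0,0],[10,0,0]],[14,[0,0,0],[0,0,0]]]' 40;python3 st.py
```

```text
time: 6.95
position: [0.6694, 0.2424, 0.162]
tool_rot: [0.233, 0.479, -0.205, 0.821]
ft_force: [2.7, -1.6, -4.2]
grip_width: 0.0196
t 6.95 face-frame offset mm [-0.39 -1.54 14.76] angle 0.4164305965231837 axis tilt deg [  0.1   -0.29 -57.3 ] f [ 0.68 -0.94 -5.17] m [ 0.16  0.03 -0.01] w 19.64089588591798 q6 -0.272288552578287
to p0 axis, tool frame: [-0.01  1.57 -0.26]
```

```bash
python3 -m inch '[[14,[0,-0.6,0],[10,0,0]],[14,[0,-0.6,0],[10,0,0]],[14,[0,-0.6,0],[10,0,0]],[14,[0,-0.6,0],[10,0,0]],[14,[0,0,0],[0,0,0]]]' 40;python3 st.py;  python3 -m inch '[[14,[0,-0.6,0],[10,0,0]],[14,[0,-0.6,0],[10,0,0]],[14,[0,-0.6,0],[10,0,0]],[14,[0,-0.6,0],[10,0,0]],[14,[0,-0.6,0],[10,0,0]],[14,[0,0,0],[0,0,0]]]' 40;python3 st.py
```

```text
time: 7.58
position: [0.6675, 0.2409, 0.1612]
tool_rot: [0.501, 0.38, -0.357, 0.691]
ft_force: [3.1, -2.4, -4.3]
grip_width: 0.0198
t 7.575 face-frame offset mm [-2.12 -3.39 14.71] angle 1.1182493177652222 axis tilt deg [  0.09  -0.3  -57.3 ] f [ 1.11 -1.6  -5.41] m [-0.15  0.05 -0.03] w 19.831235937977425 q6 0.43206676023463136
to p0 axis, tool frame: [-0.01  3.38 -2.12]
time: 8.32
position: [0.6648, 0.2415, 0.1598]
tool_rot: [0.745, 0.194, -0.483, 0.417]
ft_force: [3.9, -2.2, -3.7]
grip_width: 0.0197
t 8.325 face-frame offset mm [-5.18 -3.45 14.73] angle 1.9857452664915771 axis tilt deg [  0.08  -0.31 -57.3 ] f [ 2.03 -1.28 -5.3 ] m [-0.01  0.2   0.02] w 19.736662241067485 q6 1.3078287172488512
to p0 axis, tool frame: [-0.01  3.35 -5.24]
```

```bash
python3 -m inch '[[14,[3,0,0],[0,0,0]],[14,[2,0,0],[0,0,0]],[14,[1.5,0,0],[0,0,0]],[14,[1.5,0,0],[0,0,0]]]' 50;python3 st.py
```

```text
time: 8.82
position: [0.6675, 0.2409, 0.1549]
tool_rot: [0.743, 0.196, -0.482, 0.42]
ft_force: [-6.8, -0.7, 8.5]
grip_width: 0.0197
t 8.825 face-frame offset mm [-5.08 -3.36  9.16] angle 1.9770205117548807 axis tilt deg [  0.12  -0.31 -57.3 ] f [-1.71 -2.23 10.54] m [-0.38  0.67 -0.02] w 19.67312815252062 q6 1.3038997015729121
to p0 axis, tool frame: [-0.01  3.34 -5.09]
```

```bash
python3 -m inch '[[14,[2,0,0],[0,0,0]]]';python3 st.py; python3 -m inch '[[14,[-2,0,0],[0,0,0]],[14,[-2,0,0],[0,0,0]],[14,[-1.5,-0.4,0],[0,0,0]],[14,[0,-0.4,0],[6,0,0]],[14,[0,0,0],[0,0,0]]]';python3 st.py
```

```text
time: 8.95
position: [0.6677, 0.241, 0.1546]
tool_rot: [0.743, 0.196, -0.482, 0.42]
ft_force: [-10.3, -0.0, 15.1]
grip_width: 0.0198
t 8.95 face-frame offset mm [-5.02 -3.29  8.75] angle 1.9764946542324053 axis tilt deg [  0.14  -0.33 -57.3 ] f [-1.8  -2.41 18.01] m [-0.69  0.92 -0.03] w 19.751748156891278 q6 1.3045947764660193
to p0 axis, tool frame: [-0.01  3.32 -5.  ]
time: 9.57
position: [0.6655, 0.2415, 0.1578]
tool_rot: [0.764, 0.171, -0.492, 0.381]
ft_force: [0.8, -1.5, -0.6]
grip_width: 0.0194
t 9.575 face-frame offset mm [-5.49 -3.3  12.66] angle 2.081363419862206 axis tilt deg [  0.13  -0.35 -57.3 ] f [ 0.69 -1.29 -1.07] m [-0.15  0.27 -0.03] w 19.433011671531876 q6 1.4084942177043511
to p0 axis, tool frame: [-0.01  3.17 -5.56]
```

```bash
python3 -m inch '[[14,[2.5,0,0],[0,0,0]],[14,[2,0,0],[0,0,0]],[14,[2,0,0],[0,0,0]],[14,[1.5,0,0],[0,0,0]]]' 50;python3 st.py
```

```text
time: 10.07
position: [0.6674, 0.2412, 0.1544]
tool_rot: [0.763, 0.171, -0.492, 0.382]
ft_force: [-6.5, -1.3, 9.7]
grip_width: 0.0196
t 10.075 face-frame offset mm [-5.4  -3.1   8.79] angle 2.0779298662885757 axis tilt deg [  0.17  -0.38 -57.3 ] f [-0.75 -2.79 11.34] m [-0.57  0.73 -0.08] w 19.631651427838435 q6 1.410132877251564
to p0 axis, tool frame: [-0.    3.21 -5.33]
```

Still blocked at 2.08, so I try 2.18.

```bash
python3 -m inch '[[14,[-2,0,0],[0,0,0]],[14,[-2,0,0],[0,0,0]],[14,[-2,0,0],[0,0,0]],[14,[0,-0.4,0],[6,0,0]],[14,[0,0,0],[0,0,0]]]';python3 st.py;python3 -m inch '[[14,[2.5,0,0],[0,0,0]],[14,[2,0,0],[0,0,0]],[14,[2,0,0],[0,0,0]],[14,[1.5,0,0],[0,0,0]]]' 50;python3 st.py
```

```text
time: 10.7
position: [0.665, 0.2418, 0.1583]
tool_rot: [0.782, 0.145, -0.5, 0.342]
ft_force: [1.4, -2.5, -1.4]
grip_width: 0.0195
t 10.7 face-frame offset mm [-5.79 -3.1  13.39] angle 2.182639609171721 axis tilt deg [  0.14  -0.4  -57.3 ] f [ 1.04 -2.1  -2.19] m [-0.18  0.33 -0.04] w 19.50390188862678 q6 1.5121443766239047
to p0 axis, tool frame: [-0.01  2.96 -5.86]
time: 11.2
position: [0.6672, 0.2415, 0.1544]
tool_rot: [0.782, 0.146, -0.5, 0.343]
ft_force: [-7.6, -1.0, 11.5]
grip_width: 0.0194
t 11.2 face-frame offset mm [-5.68 -2.92  8.86] angle 2.179659814216873 axis tilt deg [  0.19  -0.42 -57.3 ] f [-0.99 -2.73 13.5 ] m [-0.63  0.8   0.  ] w 19.416230127919157 q6 1.5141122488942431
to p0 axis, tool frame: [-0.    2.99 -5.64]
```

```bash
python3 -m inch '[[14,[-2,0,0],[0,0,0]],[14,[-2,0,0],[0,0,0]],[14,[-2,0,0],[0,0,0]],[14,[0,-0.4,0],[5,0,0]],[14,[0,0,0],[0,0,0]]]';python3 st.py;python3 -m inch '[[14,[2.5,0,0],[0,0,0]],[14,[2,0,0],[0,0,0]],[14,[2,0,0],[0,0,0]],[14,[1.5,0,0],[0,0,0]]]' 50;python3 st.py
```

```text
time: 11.82
position: [0.6648, 0.2421, 0.1582]
tool_rot: [0.796, 0.124, -0.506, 0.309]
ft_force: [1.2, -1.0, -1.1]
grip_width: 0.0195
t 11.825 face-frame offset mm [-6.04 -2.87 13.36] angle 2.26680525743615 axis tilt deg [  0.16  -0.43 -57.3 ] f [ 0.73 -0.66 -1.62] m [-0.21  0.32 -0.05] w 19.492320717566532 q6 1.5986086173868772
to p0 axis, tool frame: [-0.01  2.79 -6.07]
time: 12.32
position: [0.6673, 0.2416, 0.1537]
tool_rot: [0.796, 0.124, -0.506, 0.31]
ft_force: [-8.0, -0.3, 11.1]
grip_width: 0.0195
t 12.325 face-frame offset mm [-5.95 -2.74  8.31] angle 2.264385402240248 axis tilt deg [  0.19  -0.45 -57.3 ] f [-1.58 -2.15 13.43] m [-0.64  0.85 -0.  ] w 19.548771184047787 q6 1.6012326263653287
to p0 axis, tool frame: [-0.    2.82 -5.91]
```

```bash
python3 -m inch '[[14,[-2,0,0],[0,0,0]],[14,[-2,0,0],[0,0,0]],[14,[-2,0,0],[0,0,0]],[14,[0,-0.4,0],[5,0,0]],[14,[0,0,0],[0,0,0]]]';python3 st.py;python3 -m inch '[[14,[2.5,0,0],[0,0,0]],[14,[2,0,0],[0,0,0]],[14,[2,0,0],[0,0,0]],[14,[1.5,0,0],[0,0,0]]]' 50;python3 st.py
```

```text
time: 12.95
position: [0.665, 0.2422, 0.1575]
tool_rot: [0.808, 0.102, -0.511, 0.275]
ft_force: [1.6, -1.4, -1.0]
grip_width: 0.0194
t 12.95 face-frame offset mm [-6.28 -2.69 12.7 ] angle 2.3520063069823007 axis tilt deg [  0.16  -0.47 -57.3 ] f [ 1.13 -0.97 -1.78] m [-0.17  0.38  0.  ] w 19.42778869360077 q6 1.6861136829343064
to p0 axis, tool frame: [-0.    2.57 -6.33]
time: 13.45
position: [0.6681, 0.2415, 0.1514]
tool_rot: [0.808, 0.102, -0.511, 0.276]
ft_force: [-2.1, -1.3, 3.8]
grip_width: 0.0197
t 13.45 face-frame offset mm [-6.28 -2.62  5.85] angle 2.3499395328736896 axis tilt deg [  0.18  -0.46 -57.3 ] f [ 0.25 -1.78  4.19] m [-0.3   0.54 -0.03] w 19.675980035761437 q6 1.6890871984280198
to p0 axis, tool frame: [-0.    2.62 -6.28]
```

It dropped to 5.85 mm with only 4 N, so the catch is at about 2.35. I'll push it home.

```bash
python3 -m inch '[[14,[2,0,0],[0,0,0]],[14,[2,0,0],[0,0,0]],[14,[2,0,0],[0,0,0]],[14,[1.5,0,0],[0,0,0]]]' 50;python3 st.py;python3 -m inch '[[14,[1.5,0,0],[0,0,0]]]';python3 st.py
```

```text
time: 13.95
position: [0.6709, 0.241, 0.1461]
tool_rot: [0.808, 0.102, -0.511, 0.275]
ft_force: [-9.3, -1.9, 12.4]
grip_width: 0.0195
t 13.95 face-frame offset mm [-6.29 -2.56 -0.12] angle 2.3517611677317616 axis tilt deg [  0.18  -0.47 -57.3 ] f [-1.8  -3.97 15.04] m [-0.51  0.78 -0.21] w 19.52118396635848 q6 1.6950306814921554
to p0 axis, tool frame: [-0.    2.67 -6.25]
time: 14.08
position: [0.6709, 0.241, 0.1461]
tool_rot: [0.808, 0.101, -0.511, 0.275]
ft_force: [-11.6, -1.7, 15.5]
grip_width: 0.0199
t 14.075 face-frame offset mm [-6.29 -2.54 -0.17] angle 2.3523556165031834 axis tilt deg [  0.19  -0.48 -57.3 ] f [-2.33 -4.37 18.85] m [-0.55  0.94 -0.14] w 19.911822621036688 q6 1.6963644851450885
to p0 axis, tool frame: [-0.    2.68 -6.24]
```

```bash
python3 -m inch '[[50,[0,0,0],[0,0,0]],[50,[0,0,0],[0,0,0]],[50,[0,0,0],[0,0,0]],[50,[2,0,0],[0,0,0]],[50,[2,0,0],[0,0,0]]]';python3 st.py;  python3 -m inch '[[50,[2,0,0],[0,0,0]]]';python3 st.py
```

```text
time: 14.7
position: [0.6738, 0.242, 0.1425]
tool_rot: [0.809, 0.103, -0.509, 0.275]
ft_force: [-10.0, -0.4, 15.8]
grip_width: 0.0493
t 14.7 face-frame offset mm [-5.67 -0.85 -4.54] angle 2.3506352744490027 axis tilt deg [  0.31  -0.32 -57.3 ] f [-1.12 -2.64 18.43] m [-0.46  0.72  0.05] w 49.296827174238594 q6 1.6983002720458902
to p0 axis, tool frame: [ 0.03  3.43 -4.6 ]
time: 14.82
position: [0.674, 0.2418, 0.1426]
tool_rot: [0.809, 0.102, -0.509, 0.275]
ft_force: [-12.6, -0.0, 18.9]
grip_width: 0.0498
t 14.825 face-frame offset mm [-5.43 -0.99 -4.59] angle 2.350599875572523 axis tilt deg [  0.34  -0.35 -57.3 ] f [-1.92 -2.9  22.45] m [-0.42  1.06  0.12] w 49.77802874776383 q6 1.6994966129527609
to p0 axis, tool frame: [ 0.03  3.17 -4.52]
```

The disc contact depth of -4.6 mm matches the original home contact of -4.7 mm, so the dial is home. Retreating for a check.

```bash
python3 -m inch '[[50,[-8,0,0],[0,0,0]],[50,[-20,0,0],[0,0,0]],[50,[-30,0,0],[0,0,0]],[50,[-40,0,0],[0,0,0]],[50,[-40,0,0],[0,0,0]],[50,[-40,0,0],[0,0,0]],[50,[-40,0,0],[0,0,0]],[50,[0,0,0],[0,0,0]]]'
python3 - <<'E'
from h import *
t=imaging.camera("top");s=imaging.camera("side");w=imaging.camera("wrist")
cv2.imwrite("pics/e.png",np.vstack([np.hstack([cv2.resize(t[100:180,136:216,::-1],(400,400),interpolation=3),cv2.resize(s[110:210,245:345,::-1],(400,400),interpolation=3)])]))
cv2.imwrite("pics/f.png",np.hstack([t[:,80:480,::-1],w[:,60:460,::-1]]))
E
```

```text
time: 15.82
position: [0.5688, 0.2686, 0.3449]
tool_rot: [0.81, 0.103, -0.508, 0.274]
ft_force: [1.3, 0.1, -0.4]
grip_width: 0.0497
```

View pics/e.png

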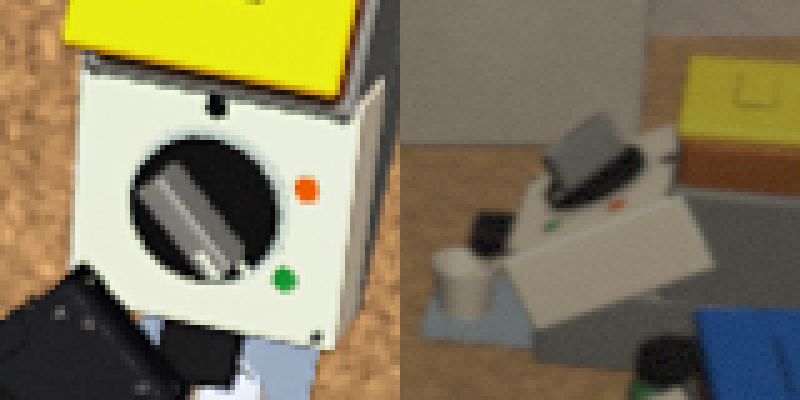

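View pics/f.png

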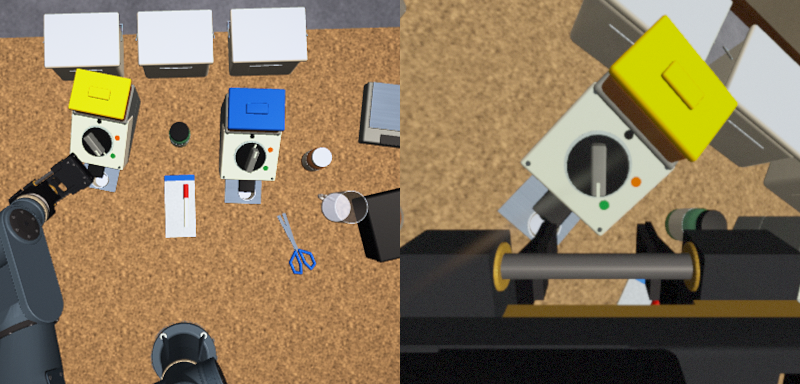

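The pointer sits slightly past the green dot, the disc looks flush as at the start, and everything else is where it was. Handing in.

```bash
python3 -c "
from rig import robot;print(robot.hand_in())"
```

```text
the job is handed in; nothing more can be done
None
```

The yellow-lidded dispenser's dial is now pushed fully home in the green catch, and I handed the job in at about 16 s of robot time.

- **How it went:** I pulled the dial out about 14 mm and turned it clockwise. It would not go in at 1.98, 2.08, 2.18 or 2.26 rad, and dropped in at about 2.35 rad, roughly 0.15 rad past the green dot.
- **Home check:** Gripping the bar, I pushed it to −0.2 mm of its starting depth with 19 N. After letting go, I pressed the disc with the fingertips (about 22 N), and it stopped at −4.6 mm, against −4.7 mm at the start.
- **Final pictures:** The pointer is slightly past the green dot, and the blue-lidded dial, cups and other objects look unmoved. The gripper is well clear of everything.

No check failed. The cameras first disagreed by up to 15 mm on the height of the face, and touching the disc before gripping settled it.

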